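Hang the blue tape roll on the studio's slanted peg

ROBOT

A 6-joint arm with a two-finger parallel gripper is mounted at the origin on the work surface. World frame = base frame: x ahead of the robot, y to its left, z up, the work surface at z = 0. Lengths are in mm, angles in rad, forces in N, time in s.
With the tool pointing down it reaches from about 250 to 800 mm from the base axis. Payload 8.5 kg.
Tool frame: the origin (TCP) lies midway between the tips of the shut fingers; the grasp point (between the pads) lies 19 mm behind it (env.grip_point_offset is the distance from the TCP to the grasp point, in mm); z points along the fingers, y is the line along which they close (so a half turn about z gives the same grasp; the last joint's range is limited). The gripper opens to 85 mm and grips with 20 to 120 N. Pads are 22 mm wide; open, the fingers measure 114 mm over their backs; the gripper's body (76 mm by 85 mm) begins 54 mm behind the grasp point. The pads swing forward as they close: fully open they stand 13 mm farther back than shut.
Start: joints at [1.278, 0.238, -0.013, 1.319, 0, 1.571], TCP at [151.518, 502.614, 231.276] pointing down, gripper open.
Joint ranges: [-2.66, 2.66], [-1.03, 1.9], [-1.14, 1.46], [-1.82, 2.27], [-1.45, 1.34], [-3.14, 3.14]. Speed limits (rad/s): [2.22, 2.22, 2.79, 3.14, 3.14, 3.14].

INTERFACE

Orientations are given as a rotation vector (axis times angle).
In Python, from rig import env, viewer gives the robot as it stands. The module is installed in compiled form; this text tells all that it offers.
- The arm moves only by the tool servo_tool, never from a script. Its argument "deltas" is a list of rows, each a list of 5 numbers: the shift along the tool's x, y, z in m, then the turn about the tool's z in rad, then the opening, from -1 (shut) to 1 (fully open). In form: [[tx, ty, tz, twist, gripper], ...]. A call has 1 to 10 rows; each row shifts and turns the commanded pose from where the row before left it, along the tool's axes as they then stand; what a row does not reach is not made up. A row lasts 1/12 s, in which the tool goes at most 41.7 mm and 7.16 degrees, less where a joint would pass 70% of its speed; a pose out of reach is approached as far as the arm can. A call with a gripper value outside its range is refused whole. The fingers move at their own pace and stop on an object; "grip_force" is the grip in N (left out, the last holds). Time passes only in rows, so rows that do not move let the fingers close. It gives the time, the measured TCP pose, the force, the opening and the grip force at its end, in the units of the state.
- env.observe(): the state, without advancing time (a new reading comes with each control period).
- viewer.camera(name): name is "scene" or "side" or "wrist"; returns a dict with "image" (420x560x3 uint8, red, green, blue), "fovy" (degrees; the focal length in pixels is half the picture's height over the tangent of half this angle, whatever the lens; pixels are square), "cx", "cy" (the principal point, pixels), "origin" and "attitude" of the camera in the world. Camera axes: x right, y down, z forward; pixel columns grow to the right and rows downward; lengths in mm; the calibration is good to about 2 mm. A picture is of the moment at which its call begins. There is no depth.
- env.sign_off(): hands the job in; it is judged then, once.
The state is a dict: "time": time; "joint_positions": joint angles; "dq": joint speeds; "joint_efforts": joint torques, N m; "position": TCP position; "eef_rot": TCP orientation; "force": force on the tool from outside, world axes, zero at the start; "wrist_torque": the same for the moment, N m; "opening": opening from 0.0 (shut) to 1.0 (fully open); "finger_force": force on a finger pad.
Only numpy, scipy, OpenCV 4.12 (cv2) and the standard library are available. Lean on these libraries where they do the work, as an engineer would, in place of code of your own. Each camera call takes 0.05 s, during which the arm holds its last target. There are 200 camera calls.

TASK

Hang the blue tape roll on the red slanted peg of the wooden stand: turn the roll square to the peg, slide it on over the tip along the peg until it lies flat against the sloping board, and let go. Leave the tan tape roll and the pot of brushes where they are.

Things in the scene. Friction and masses are not known exactly. Their poses are not given: they have to be found in the camera images.
- blue_tape: Roll of blue masking tape on a cardboard core: a ring lying flat on the table, outside diameter 110 mm, bore 76 mm (wall 17 mm), 36 mm wide, 140 to 280 g. Origin at the ring's middle, 18 mm above the table at the start; z is its axis. Grip the wall from above, one finger in the bore. It lies left or right of the stand, the tan roll on the other side.
- peg: Red peg, 20 mm thick, 60 mm long, square on the flat sloping board of a fixed wooden stand. Origin at its root on the board, 118 mm above the table; z runs out to the tip, 60 deg above level, towards the robot (yaw to 0.3 rad); x points up the slope, y level. Board: x -93 to 57, y -65 to 65 mm, open space below its low edge. Let go, the roll may slip down until its bore hangs on the peg.
- tan_tape: Roll of tan masking tape of the same size as the blue one, lying flat on the table; origin at its middle. A bystander: do not move it.
- brush_pot: White ceramic pot, 72 mm across and 90 mm high, with paint brushes standing in it up to 180 mm; origin at the centre of its underside. A bystander: do not move it.
There are look-alikes about, which are no part of the job. There is more than one size of the blue_tape; the one meant has the size given above.

How it is judged (in metres and radians):
On the way:
1. the blue roll is square to the peg (within 17 degrees) with the outer part of the peg in its bore: its middle 36 to 72 mm out along the peg and within 32 mm of the peg's axis in x and in y (angle between the z axis of blue_tape and the z axis of peg, either way round below 0.3 rad and z of blue_tape in the frame of peg between 0.036 and 0.072 m and x of blue_tape in the frame of peg between -0.032 and 0.032 m and y of blue_tape in the frame of peg between -0.032 and 0.032 m), for 0.1 s.
At the end, for the whole second after the job is handed in: The blue roll hangs at rest on the peg, its axis within 10 degrees of the peg's, its middle within 36 mm of the peg's axis in x and in y and 8 to 30 mm out from the board (18 mm is flat against it); the tan roll and the brush pot are within 30 mm of where they stood (angle between the z axis of blue_tape and the z axis of peg, either way round below 0.175 rad and z of blue_tape in the frame of peg between 0.008 and 0.03 m and x of blue_tape in the frame of peg between -0.036 and 0.036 m and y of blue_tape in the frame of peg between -0.036 and 0.036 m and linear speed of blue_tape below 0.02 m/s and distance of each of tan_tape, brush_pot from where it was at the start of the episode below 0.03 m); the robot touches nothing.
It fails at once if the tan roll is moved by more than 30 mm (distance of tan_tape from where it was at the start of the episode above 0.03 m).
It fails at once if the pot of brushes is moved by more than 30 mm (distance of brush_pot from where it was at the start of the episode above 0.03 m).
It also fails if it takes over 45 s, if anything falls off the work surface, if the arm or the gripper's body presses on something with over 40 N, if the wrist force passes 120 N, or if a joint passes its speed limit or range.

## Working session

There is one attempt and no reset: what is moved stays moved. The work goes in short steps, Python scripts to look and compute and a tool call to move; the robot and the scene stay as the last step left them, time stands still between calls to the robot, and variables do not carry over. Pictures are saved under pics/ and viewed, at most 13 in all, crops included, and the job is handed in when it is done.

Besides the shell and the picture viewer there is one more tool, called after ">>>" as a command line: name --pt "numbers of a row" for each row, then --argument value for the rest. servo_tool: Moves the arm, as the interface text tells. Its arguments: {"type":"object","properties":{"deltas":{"type":"array","items":{"type":"array","items":{"type":"number"}}},"grip_force":{"type":"number"}},"required":["deltas"]}

```bash
mkdir -p pics
cat > h.py <<'E'
import numpy as np,cv2
from scipy.spatial.transform import Rotation as R
from rig import env,viewer
def shot(n,f=None):
    c=viewer.camera(n)
    if f: cv2.imwrite(f'pics/{f}.png',c['image'][:,:,::-1])
    return c
def ray(c,u,v):
    f=c['image'].shape[0]/2/np.tan(np.radians(c['fovy'])/2)
    d=np.array([(u-c['cx'])/f,(v-c['cy'])/f,1])
    return np.array(c['origin'],float),att(c)@d
def att(c):
    a=np.array(c['attitude'],float)
    return a if a.shape==(3,3) else R.from_rotvec(a).as_matrix()
def onz(c,u,v,z):
    o,d=ray(c,u,v); return o+d*(z-o[2])/d[2]
def proj(c,p):
    f=c['image'].shape[0]/2/np.tan(np.radians(c['fovy'])/2)
    q=att(c).T@(np.array(p,float)-np.array(c['origin']))
    return np.array([c['cx']+f*q[0]/q[2],c['cy']+f*q[1]/q[2]])
E
python3 - <<'E'
from h import *
a=shot('scene');b=shot('side')
for c in (a,b): print({k:v for k,v in c.items() if k!='image'})
cv2.imwrite('pics/a.png',a['image'][:,:,::-1]);cv2.imwrite('pics/b.png',b['image'][:,:,::-1])
print(env.observe()['time'],env.observe()['eef_rot'])
E
```

```text
{'fovy': 45.62167643008045, 'cx': 272.370891670467, 'cy': 214.08832530515988, 'origin': array([1199.65619527, -398.34394556, 1100.22402557]), 'attitude': array([-2.2134689 , -1.36534024,  0.41654371])}
{'fovy': 51.681854802255714, 'cx': 281.75383810395726, 'cy': 213.43463454441434, 'origin': array([  145.74733748, -1050.83240198,   963.98334025]), 'attitude': array([-2.20657904,  0.50128436, -0.25075906])}
0.1 [-4.58203977e-01 -3.10779121e+00  1.93067647e-03]
```

View pics/a.png

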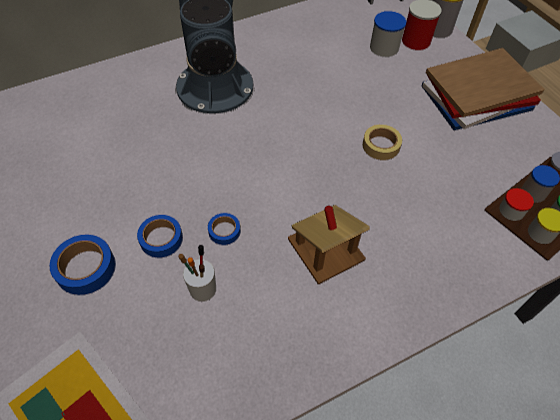

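View pics/b.png

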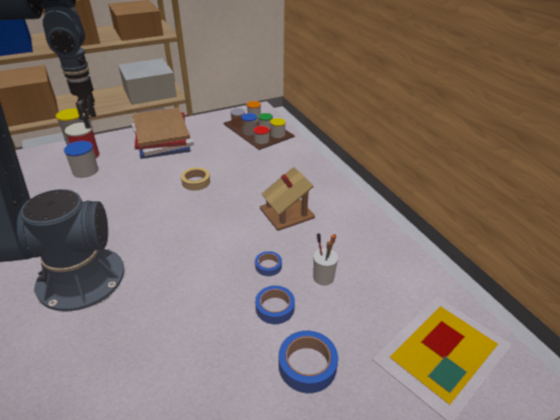

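The images show three blue rings. In the scene view they sit at (82,264), (160,235) and (224,228), with the middle one the likely target. The tan roll is at (382,141), the pot at (201,278), and the red peg at (331,217) on the stand. I'll fit the sizes and poses.

```bash
cat >> h.py <<'E'
from scipy.optimize import minimize,least_squares
def hull(pts): return cv2.convexHull(np.array(pts,np.float32))
def mask(c,h):
    k=cv2.cvtColor(c['image'],cv2.COLOR_RGB2HSV)
    r={'blue':((105,120,60),(125,255,255)),'red':((0,150,50),(6,255,255)),'red2':((172,150,50),(180,255,255))}
    return cv2.inRange(k,*r[h])
def cyl(r,z0,z1):
    t=np.linspace(0,2*np.pi,48); o=r*np.cos(t),r*np.sin(t)
    return np.vstack([np.c_[o[0],o[1],0*t+z] for z in (z0,z1)])
def pegR(yaw): # z: 60deg up towards robot(-x); x up slope
    x=np.array([np.cos(np.pi/6),0,.5]);z=np.array([-.5,0,np.cos(np.pi/6)])
    return R.from_euler('z',yaw).as_matrix()@np.c_[x,np.cross(z,x),z]
def feat(P):
    P=hull(P);m=cv2.moments(P);a=m['m00'];u,v=m['m10']/a,m['m01']/a
    return np.array([u,v,m['mu20']/a,m['mu02']/a,m['mu11']/a]),a
E
python3 - <<'E'
from h import *
C=[shot('scene'),shot('side')]
def blobs(c,m,amin):
    n,l,s,_=cv2.connectedComponentsWithStats(m)
    return [(s[i,4],np.argwhere(l==i)[:,::-1]) for i in range(1,n) if s[i,4]>amin]
for k,c in enumerate(C):
    for a,p in blobs(c,mask(c,'blue'),150):
        h=hull(p); fm,ar=feat(p)
        w=onz(c,fm[0],fm[1],18)
        def e(q):
            P=[proj(c,x) for x in cyl(q[2],0,36*q[2]/55)+[q[0],q[1],0]]
            f,A=feat(P); return [f[0]-fm[0],f[1]-fm[1],np.sqrt(A)-np.sqrt(ar)-1]
        r=least_squares(e,[w[0],w[1],55],x_scale=[10,10,5]).x
        print(k,a,fm[:2].round(1),'xy R',r.round(1))
    m=mask(c,'red')|mask(c,'red2')
    for a,p in blobs(c,m,25): print('red',k,a,p.mean(0).round(1),np.ptp(p,0),onz(c,*p.mean(0),145).round(0))
E
```

```text
0 491 [389.9  20.6] xy R [-15.3 687.1  46.1]
0 443 [545.7 175.1] xy R [767.6 680.5  38. ]
0 341 [223.5 227.7] xy R [ 521.5 -194.9   43.9]
0 633 [158.9 235. ] xy R [ 471.9 -351.7   53. ]
0 1258 [ 80.4 263.3] xy R [ 465.9 -549.4   68.8]
red 0 828 [419.1  32.5] [34 34] [219. 604. 145.]
red 0 106 [451.8 107.8] [20 25] [527. 488. 145.]
red 0 292 [517.4 103.9] [57 16] [596. 657. 145.]
red 0 500 [519.2 199. ] [27 22] [844. 438. 145.]
red 0 177 [330.2 217.3] [11 23] [689.  11. 145.]
red 0 819 [ 85.6 409.2] [48 28] [ 853. -602.  145.]
1 974 [14.2 37.1] xy R [-149.9 2426.3  132.1]
1 310 [ 77.8 147.9] xy R [ 73.1 764.6  54.7]
1 173 [268.4 262. ] xy R [ 525.  -194.9   54.6]
1 466 [275.1 303.2] xy R [ 475.1 -348.2   53.8]
1 1288 [308.2 360.4] xy R [ 471.6 -543.4   69.3]
red 1 106 [261.2 129.5] [15  7] [749. 366. 145.]
red 1 162 [ 85.3 139.8] [29 23] [115. 572. 145.]
red 1 57 [173.9 142.1] [24  5] [412. 414. 145.]
red 1 33 [286.5 179.3] [ 9 10] [686.  14. 145.]
red 1 756 [442.5 339.3] [39 34] [ 722. -694.  145.]
```

```bash
cat > peg.py <<'E'
from h import *
C=[shot('scene'),shot('side')]; M=[]
for c,g in zip(C,([330,217],[287,179])):
    k=cv2.cvtColor(c['image'],cv2.COLOR_RGB2HSV).astype(int)
    m=((((k[...,0]<7)|(k[...,0]>170))&(k[...,1]>130)&(k[...,2]>30))*255).astype(np.uint8)
    n,l=cv2.connectedComponents(m); i=l[g[1],g[0]]
    p=np.argwhere(l==i)[:,::-1]; M.append(feat(p+0.)[0]); print(len(p),p.min(0),p.max(0),M[-1].round(1))
def e(q):
    r=[]
    for c,f in zip(C,M):
        P=cyl(10,0,60)@pegR(q[2]).T+[q[0],q[1],118]
        F,_=feat([proj(c,x) for x in P]); d=F-f; d[2:]*=.2; r+=list(d)
    return r
s=least_squares(e,[700,10,0],x_scale=[10,10,.1]);print('peg x y yaw',s.x.round(3),s.fun.round(2))
print('pot',onz(C[0],201,298,0).round(0),onz(C[1],325,281,0).round(0))
for c,U in zip(C,[[(292,228),(336,207),(369,226),(312,248)],[(263,188),(292,170),(312,181),(284,210)]]):
    print([proj(c,pegR(s.x[2])@v+[s.x[0],s.x[1],118]).round(0) for v in np.array([[-93,65,0],[57,65,0],[57,-65,0],[-93,-65,0]])])
for n,c in zip('ab',C):
    u,v=proj(c,[s.x[0],s.x[1],118]).astype(int)
    cv2.imwrite(f'pics/c{n}.png',cv2.resize(c['image'][v-50:v+50,u-60:u+60,::-1],None,fx=5,fy=5,interpolation=2)); print(u-60,v-50)
a,b=[cv2.imread(f'pics/c{n}.png') for n in 'ab']; cv2.imwrite('pics/c.png',cv2.resize(np.vstack([a,b]),None,fx=.6,fy=.6))
E
python3 peg.py
```

```text
184 [325 206] [336 229] [330.1 217.5   6.3  39.9   7.8]
53 [282 175] [291 186] [286.4 180.4   5.2   8.3   5.4]
peg x y yaw [702.414  10.005   0.   ] [-0.75 -0.27  0.34  2.94  0.37  0.78 -0.38  0.92  1.53  0.83]
pot [ 673. -321.    0.] [ 650. -323.    0.]
[array([336., 205.]), array([369., 227.]), array([319., 249.]), array([290., 224.])]
[array([262., 192.]), array([296., 165.]), array([314., 185.]), array([278., 213.])]
271 178
231 135
```

View pics/c.png

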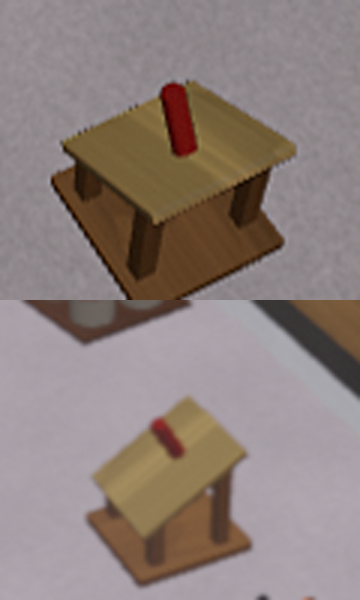

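The crops show the peg and board cleanly: four corners in each view, with the peg near the middle. I'll fit the pose to the corners. My yaw stuck at 0 because the finite-difference step was too small.

```bash
cat > fit.py <<'E'
from h import *
C=[shot('scene'),shot('side')]
B=np.array([[-93,65,0],[57,65,0],[57,-65,0],[-93,-65,0]])
U=[np.array([[335,205.7],[370,228.7],[322.7,252],[291.7,227.3]]),np.array([[261.7,193.3],[293.3,167.3],[313,185.7],[279.3,213.3]])]
pm=[[330.1,217.5],[286.4,180.4]]
def e(q):
    T=pegR(q[2]);t=np.array([q[0],q[1],118]);r=[]
    for c,u,m in zip(C,U,pm):
        r+=list((np.array([proj(c,T@b+t) for b in B])-u).ravel())+list(2*(proj(c,T@[0,0,31]+t)-m))
    return r
s=least_squares(e,[700,10,.05],x_scale=[10,10,.1],loss='soft_l1');print(s.x.round(3),np.round(e(s.x),1))
E
python3 fit.py
```

```text
[7.04484e+02 1.18180e+01 5.20000e-02] [-0.4 -1.2 -0.1 -2.7 -0.9 -1.5 -1.3 -1.4  0.2  0.1  0.1 -0.6  1.4 -2.4
  1.6 -1.9  0.4  0.1  2.4 -1.6]
```

>>> servo_tool --pt "0 0 -0.03 0 1" --pt "0 0 -0.03 0 1"

```text
time: 0.57
position: [151.2, 501.5, 290.7]
eef_rot: [-0.458, -3.107, 0.006]
force: [0.5, 1.1, -0.1]
opening: 1.001
finger_force: 0.0
```

>>> servo_tool --pt "0 0 0 -0.086 1" --pt "0 0 0 -0.086 1" --pt "0 0 0 -0.086 1" --pt "0 0 0 -0.085 1" --pt "-0.0255 -0.0305 -0.004 0 1" --pt "-0.0255 -0.0305 -0.004 0 1" --pt "-0.0255 -0.0305 -0.004 0 1" --pt "-0.0255 -0.0305 -0.004 0 1" --pt "-0.0255 -0.0305 -0.004 0 1" --pt "-0.0255 -0.0305 -0.004 0 1"

```text
time: 1.4
position: [314.3, 326.0, 315.7]
eef_rot: [-0.08, 3.14, 0.0]
force: [1.1, 1.0, -0.3]
opening: 1.004
finger_force: 0.0
```

>>> servo_tool --pt "-0.0255 -0.0305 -0.004 0 1" --pt "-0.0255 -0.0305 -0.004 0 1" --pt "-0.0255 -0.0305 -0.004 0 1" --pt "-0.0255 -0.0305 -0.004 0 1" --pt "-0.0255 -0.0305 -0.004 0 1" --pt "-0.0255 -0.0305 -0.004 0 1" --pt "-0.0255 -0.0305 -0.004 0 1" --pt "-0.0255 -0.0305 -0.004 0 1" --pt "-0.0255 -0.0305 -0.004 0 1" --pt "0 0 0 0 1"

```text
time: 2.23
position: [560.4, 60.2, 350.4]
eef_rot: [-0.072, 3.14, -0.003]
force: [-0.8, -0.4, -0.4]
opening: 1.001
finger_force: 0.0
```

Run:
```python
from h import *
c=shot('wrist','w1');o=env.observe()
print({k:v for k,v in c.items() if k!='image'});print(o['position'],R.from_rotvec(o['eef_rot']).as_matrix().round(3),o['joint_positions'])
print([proj(c,pegR(.052)@v+[704.5,11.8,118]).round(0) for v in np.array([[-93,65,0],[57,65,0],[57,-65,0],[-93,-65,0],[0,0,0],[0,0,60]])])
```

```text
{'fovy': 68.34525951254373, 'cx': 276.6389471588989, 'cy': 201.06396870270908, 'origin': array([476.38019416,  57.30163511, 491.54667342]), 'attitude': array([1.99557189, 2.09238481, 0.34878524])}
[558.51374632  62.20181458 350.34801695] [[-0.999 -0.046 -0.001]
 [-0.046  0.999 -0.001]
 [ 0.001 -0.001 -1.   ]] [ 1.11165062e-01  2.99755697e-01  3.73115691e-01  1.64495804e+00
 -4.61353688e-04  6.51900088e-02]
[array([283., 201.]), array([284., 311.]), array([187., 311.]), array([192., 202.]), array([236., 268.]), array([230., 269.])]
```

View pics/w1.png

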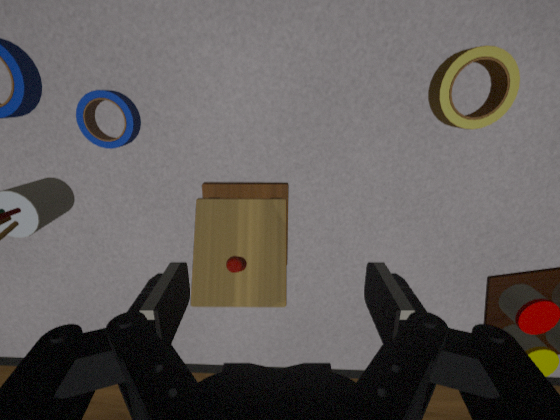

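The wrist view shows the board corners at (196,198), (287,198), (287,305) and (191,306), with the peg end-on at about (236,264). I'll add these to the fit.

```bash
cat >> fit.py <<'E'
c=shot('wrist'); W=np.array([[287,198],[287,305.5],[191.5,306],[196,198]])
k=cv2.cvtColor(c['image'],cv2.COLOR_RGB2HSV).astype(int)
m=((((k[...,0]<7)|(k[...,0]>170))&(k[...,1]>130)&(k[...,2]>30))*255).astype(np.uint8)
n,l=cv2.connectedComponents(m); p=np.argwhere(l==l[264,236])[:,::-1];pw=p.mean(0);print('wrist red',len(p),pw)
def e3(q):
    T=pegR(q[2]);t=np.array([q[0],q[1],118])
    return list(.7*np.array(e(q)))+list((np.array([proj(c,T@b+t) for b in B])-W).ravel())+list(2*(proj(c,T@[0,0,50]+t)-pw))
s=least_squares(e3,s.x,x_scale=[10,10,.1],loss='soft_l1');print(s.x.round(3),np.round(e3(s.x),1))
s2=least_squares(lambda q:e3(q)[20:],s.x,x_scale=[10,10,.1]);print('wrist only',s2.x.round(3),s2.fun.round(1))
E
python3 fit.py
```

```text
[7.04484e+02 1.18180e+01 5.20000e-02] [-0.4 -1.2 -0.1 -2.7 -0.9 -1.5 -1.3 -1.4  0.2  0.1  0.1 -0.6  1.4 -2.4
  1.6 -1.9  0.4  0.1  2.4 -1.6]
wrist red 233643 [278.22285281 208.85108049]
[6.93922e+02 2.14530e+01 4.90000e-02] [  0.6  -3.9   0.6  -5.3   0.3  -4.8   0.2  -4.3   1.9  -6.8  -2.7  -1.
  -1.8  -2.2  -1.9  -1.8  -2.7  -0.5  -4.1  -2.1  -0.4  -0.7   0.2   1.5
  -1.5   1.   -0.3  -0.8 -86.8 109.9]
wrist only [ 6.51325e+02  4.91690e+01 -8.00000e-03] [ 24.5 -26.2  21.2 -22.6  16.4 -28.1  21.9 -31.5 -36.6  48.1]
```

```bash
sed -i "s/;pw=p.mean(0);/;pw=np.array([236.,264.]);/" fit.py; python3 fit.py | tail -3
```

```text
-1.9 -2.  -2.6 -0.7 -4.1 -2.5 -0.7 -0.2 -0.1  1.8 -1.5  1.2 -0.3 -0.3
 -2.8  0.5]
wrist only [6.9396e+02 2.4162e+01 5.4000e-02] [ 0.1 -0.7  1.   1.3 -0.4  1.   0.5 -0.6 -0.5 -0.4]
```

The arm was still settling between the shots, so I'll use the calibration saved with the picture I viewed.

```bash
sed -i "s/^c=shot('wrist');/c=shot('wrist');c.update(origin=np.array([476.38019416,57.30163511,491.54667342]),attitude=np.array([1.99557189,2.09238481,0.34878524]));/" fit.py; python3 fit.py; python3 -c "
from h import *;o=env.observe();print(o['position'],o['eef_rot'],o['time'])"
```

```text
[7.04484e+02 1.18180e+01 5.20000e-02] [-0.4 -1.2 -0.1 -2.7 -0.9 -1.5 -1.3 -1.4  0.2  0.1  0.1 -0.6  1.4 -2.4
  1.6 -1.9  0.4  0.1  2.4 -1.6]
wrist red 195 [236. 264.]
[6.98668e+02 1.67890e+01 4.80000e-02] [ 0.2 -2.5  0.2 -3.7 -0.3 -3.1 -0.4 -2.8  1.  -3.7 -1.4 -0.7 -0.5 -1.9
 -0.5 -1.5 -1.4 -0.2 -1.4 -1.6 -0.2 -0.3  0.5  2.  -1.1  1.5 -0.  -0.2
 -1.9  0.9]
wrist only [6.97825e+02 1.75980e+01 4.90000e-02] [ 0.3 -0.9  1.2  1.5 -0.5  1.1  0.4 -0.7 -0.6 -0.3]
[556.03168323  65.66888646 351.66154483] [-8.10328359e-02  3.14008760e+00 -7.17995251e-05] 2.7333
```

Run:
```python
from h import *
c=shot('wrist');np.save('w2.npy',c,allow_pickle=True);print(c['origin'],c['attitude'])
cv2.imwrite('pics/w2.png',cv2.resize(c['image'][170:330,170:310,::-1],None,fx=3.6,fy=3.6,interpolation=2))
k=cv2.cvtColor(c['image'],cv2.COLOR_RGB2HSV).astype(int)
m=((((k[...,0]<7)|(k[...,0]>170))&(k[...,1]>130)&(k[...,2]>30))*255).astype(np.uint8)
n,l,s,ce=cv2.connectedComponentsWithStats(m)
print([(s[i],ce[i]) for i in range(1,n) if s[i,4]>60 and abs(ce[i]-[236,264]).max()<25])
```

```text
[472.1141041   62.00973803 492.81795407] [1.99092999 2.09900719 0.35153346]
[(array([222, 259,  18,  16, 202], dtype=int32), array([229.75742574, 266.45049505]))]
```

View pics/w2.png

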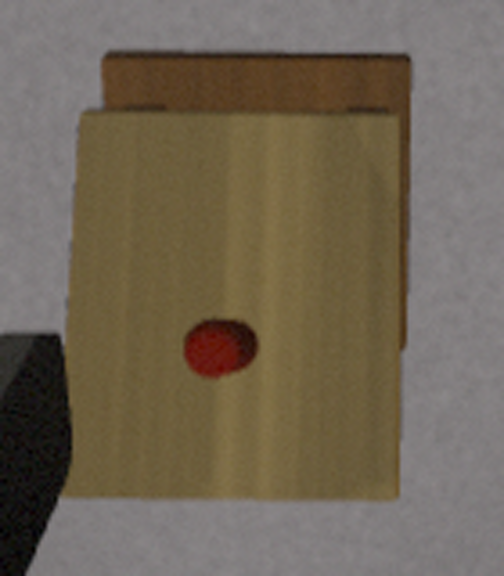

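The crop shows the board corners at full-picture pixels (192.8,201), (280.8,201.7), (281,308.3) and (188,308), with the peg tip at (228.5,267).

```bash
python3 - <<'E'
s=open('fit.py').read()
i=s.index("c=shot('wrist')")
s=s[:i]+'''c=np.load('w2.npy',allow_pickle=True).item();W=np.array([[280.8,201.7],[281.1,308.3],[188,308],[192.8,201.1]])
tip=np.array([228.5,267.])
def e3(q):
    T=pegR(q[2]);t=np.array([q[0],q[1],118])
    return list(.7*np.array(e(q)))+list((np.array([proj(c,T@b+t) for b in B])-W).ravel())+list(proj(c,T@[0,0,60]+t)-tip)
s=least_squares(e3,s.x,x_scale=[10,10,.1],loss='soft_l1');print(s.x.round(3),np.round(e3(s.x),1))
s2=least_squares(lambda q:e3(q)[20:],s.x,x_scale=[10,10,.1]);print('wrist only',s2.x.round(3),s2.fun.round(1))
'''
open('fit.py','w').write(s)
E
python3 fit.py
```

```text
[7.04484e+02 1.18180e+01 5.20000e-02] [-0.4 -1.2 -0.1 -2.7 -0.9 -1.5 -1.3 -1.4  0.2  0.1  0.1 -0.6  1.4 -2.4
  1.6 -1.9  0.4  0.1  2.4 -1.6]
[7.00583e+02 1.54980e+01 5.10000e-02] [ 0.1 -2.   0.2 -3.2 -0.2 -2.5 -0.5 -2.2  0.9 -2.5 -1.  -0.7 -0.1 -1.9
 -0.  -1.5 -0.9 -0.2 -0.5 -1.5  0.3 -0.5  0.2  2.2 -3.2  2.3 -1.9 -0.
 -1.   1.1]
wrist only [6.99087e+02 1.70420e+01 5.40000e-02] [ 1.3 -1.5  1.5  1.2 -2.   1.6 -1.1 -0.8  0.2  0.1]
```

>>> servo_tool --pt "0.0092 -0.0332 0.017 0 1" --pt "0.0092 -0.0332 0.017 0 1" --pt "0.0092 -0.0332 0.017 0 1" --pt "0.0092 -0.0332 0.017 0 1" --pt "0.0092 -0.0332 0.017 0 1" --pt "0.0092 -0.0332 0.017 0 1" --pt "0.0092 -0.0332 0.017 0 1" --pt "0.0092 -0.0332 0.017 0 1" --pt "0.0092 -0.0332 0.017 0 1" --pt "0.0092 -0.0332 0.017 0 1"

```text
time: 3.72
position: [480.6, -272.8, 180.7]
eef_rot: [-0.079, 3.14, -0.001]
force: [0.2, -0.1, -0.1]
opening: 0.996
finger_force: 0.0
```

>>> servo_tool --pt "0.0092 -0.0332 0.017 0 1" --pt "0 0 0 0 1" --pt "0 0 0 0 1" --pt "0 0 0 0 1" --pt "0 0 0 0 1"

```text
time: 4.13
position: [474.3, -304.2, 165.0]
eef_rot: [-0.08, 3.14, -0.001]
force: [-0.1, 0.4, 0.0]
opening: 0.999
finger_force: 0.0
```

```bash
cat > ring.py <<'E'
from h import *
c=shot('wrist','w3');o=env.observe();print(o['position'],o['eef_rot'],o['opening'])
m=mask(c,'blue');n,l,s,ce=cv2.connectedComponentsWithStats(m)
u=proj(c,[473,-350,30]);print('pred',u.round(0))
for i in range(1,n):
    if s[i,4]<300: continue
    p=np.argwhere(l==i)[:,::-1];fm,ar=feat(p+0.)
    w=onz(c,*fm[:2],18)
    def e(q):
        f,A=feat([proj(c,x) for x in cyl(q[2],0,36*q[2]/55)+[q[0],q[1],0]]);return [f[0]-fm[0],f[1]-fm[1],np.sqrt(A)-np.sqrt(ar)-1]
    r=least_squares(e,[w[0],w[1],55],x_scale=[10,10,5],diff_step=1e-3).x
    print(s[i],fm[:2].round(1),r.round(1))
E
python3 ring.py
```

```text
[ 474.41306269 -304.10709197  165.13776353] [-8.10173808e-02  3.13954028e+00 -9.50718544e-04] 0.9978571623503489
pred [227. 186.]
[   0   92   86  158 4537] [ 36.1 178.3] [ 480.5 -532.4   48.9]
[ 168  124  119  117 4618] [227.5 182.4] [ 472.9 -349.    53.8]
[ 342  201   83   73 1906] [383.3 237.7] [ 526.  -190.2   38.7]
```

View pics/w3.png

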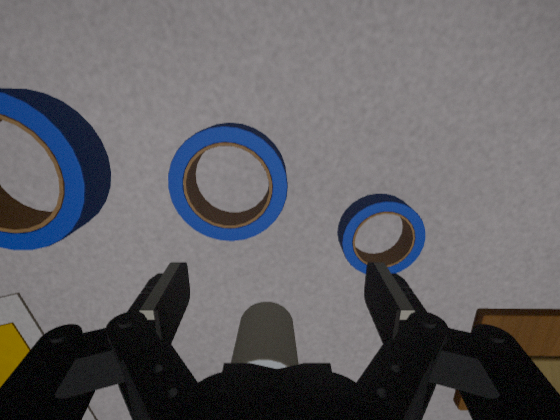

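The target is the middle ring, centred in the picture at (227,182), which puts it at (473,−349). The neighbours are clear of the fingers, so I'm descending onto the +y wall.

>>> servo_tool --pt "0.0035 0.0015 0.03 0 1" --pt "0 0 0.03 0 1" --pt "0 0 0.03 0 1" --pt "0 0 0.03 0 1" --pt "0 0 0.026 0 1" --pt "0 0 0.01 0 1" --pt "0 0 0 0 1" --pt "0 0 0 0 1" --grip_force 40

```text
time: 4.85
position: [470.8, -303.3, 9.2]
eef_rot: [-0.08, 3.14, -0.0]
force: [0.3, 0.5, 0.9]
opening: 1.001
finger_force: 0.0
```

>>> servo_tool --pt "0 0 0 0 -1" --pt "0 0 0 0 -1" --pt "0 0 0 0 -1" --pt "0 0 0 0 -1" --pt "0 0 0 0 -1" --pt "0 0 0 0 -1" --pt "0 0 0 0 -1" --pt "0 0 0 0 -1" --pt "0 0 0 0 -1" --pt "0 0 0 0 -1" --grip_force 40

```text
time: 5.68
position: [470.4, -303.7, 9.0]
eef_rot: [-0.079, 3.14, -0.001]
force: [-0.5, 1.2, 5.6]
opening: 0.201
finger_force: 37.3
```

Gripped at 17 mm. The tool can't tilt, so I'll turn the roll about the finger line by pressing it on the empty −y part of the board. First I lift and carry it there.

>>> servo_tool --pt "0 0 -0.015 0 -1" --pt "0 0 -0.035 0 -1" --pt "0 0 -0.035 0 -1" --pt "0 0 -0.035 0 -1" --pt "0 0 -0.035 0 -1" --pt "0 0 -0.035 0 -1" --pt "0 0 0 0 -1"

```text
time: 6.27
position: [472.4, -305.1, 205.1]
eef_rot: [-0.078, 3.133, -0.008]
force: [0.4, -0.2, -1.9]
opening: 0.201
finger_force: 37.9
```

>>> servo_tool --pt "-0.0237 0.0282 0 0 -1" --pt "-0.0237 0.0282 0 0 -1" --pt "-0.0237 0.0282 0 0 -1" --pt "-0.0237 0.0282 0 0 -1" --pt "-0.0237 0.0282 0 0 -1" --pt "-0.0237 0.0282 0 0 -1" --pt "-0.0237 0.0282 0 0 -1" --pt "-0.0237 0.0282 0 0 -1" --pt "-0.0237 0.0282 0 -0.005 -1" --pt "0 0 0 0 -1"

```text
time: 7.1
position: [673.4, -34.0, 196.5]
eef_rot: [-0.094, 3.14, 0.003]
force: [-1.4, -0.3, -3.1]
opening: 0.201
finger_force: 38.9
```

>>> servo_tool --pt "0 0 0.015 0 -1" --pt "0 0 0.02 0 -1" --pt "0 0 0.015 0 -1" --pt "0 0 0 0 -1" --pt "0 0 0 0 -1"

```text
time: 7.52
position: [669.6, -39.4, 147.2]
eef_rot: [0.087, -3.138, -0.0]
force: [0.6, 0.5, -1.9]
opening: 0.196
finger_force: 39.0
```

Run:
```python
from h import *
a=shot('scene');b=shot('side');o=env.observe();print(o['position'],o['eef_rot'],o['force'],o['opening'])
i=np.vstack([cv2.resize(x['image'][:,:,::-1][v:v+130,u:u+180],None,fx=2.2,fy=2.2,interpolation=2) for x,u,v in ((a,230,140),(b,200,120))])
cv2.imwrite('pics/d.png',i)
```

```text
[670.8138526  -39.5913013  149.12695771] [-8.63730499e-02  3.13957012e+00 -1.87710054e-04] [-0.21217369 -0.69182391 -1.79100534] 0.2031064964693861
```

View pics/d.png

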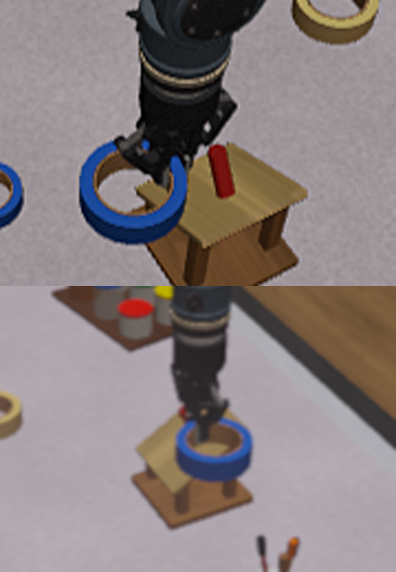

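The picture shows the ring held level beside the peg, its +y wall over the board's edge. Next I press it down gently to tilt it.

>>> servo_tool --pt "0 0 0.007 0 -1" --pt "0 0 0.007 0 -1" --pt "0 0 0.004 0 -1" --pt "0 0 0.004 0 -1" --pt "0 0 0.003 0 -1" --pt "0 0 0 0 -1"

```text
time: 8.12
position: [670.1, -40.2, 124.1]
eef_rot: [-0.085, 3.14, -0.002]
force: [-5.1, -2.8, 8.3]
opening: 0.198
finger_force: 39.6
```

>>> servo_tool --pt "0 0 0.003 0 -1" --pt "0 0 0.003 0 -1" --pt "0 0 0.002 0 -1" --pt "0 0 0.002 0 -1" --pt "0 0 0.001 0 -1" --pt "0 0 0.001 0 -1" --pt "0 0 0 0 -1"

```text
time: 8.7
position: [669.7, -40.8, 115.4]
eef_rot: [-0.084, 3.138, -0.004]
force: [-16.5, -4.1, 29.8]
opening: 0.202
finger_force: 60.5
```

The 30 N reaction lies along the board's normal, so the roll should now be flat on the board. I back off along that normal and look.

>>> servo_tool --pt "0.004 0 -0.007 0 -1" --pt "0.012 0 -0.021 0 -1" --pt "0.012 0 -0.021 0 -1" --pt "0.012 0 -0.021 0 -1" --pt "0 0 0 0 -1" --pt "0 0 0 0 -1" --pt "0 0 0 0 -1"

```text
time: 9.28
position: [630.6, -41.6, 180.5]
eef_rot: [0.087, -3.14, 0.0]
force: [-0.4, -0.4, -2.2]
opening: 0.197
finger_force: 46.2
```

```bash
cat > look.py <<'E'
import sys
from h import *
a=shot('scene');b=shot('side');w=shot('wrist');o=env.observe();print(o['position'],o['eef_rot'],o['force'],o['opening'])
i=np.vstack([cv2.resize(x['image'][:,:,::-1][v:v+130,u:u+180],None,fx=2.2,fy=2.2,interpolation=2) for x,u,v in ((a,230,140),(b,200,120))])
i=np.hstack([i,cv2.resize(w['image'][60:420,100:350,::-1],(397,572))])
cv2.imwrite(f'pics/{sys.argv[1]}.png',i)
# ring fit: centre + axis from blue silhouettes in the three views
def blob(c,g):
    n,l,s,ce=cv2.connectedComponentsWithStats(mask(c,'blue'))
    u=proj(c,g); i=min((i for i in range(1,n) if s[i,4]>150),key=lambda i:np.linalg.norm(ce[i]-u))
    return feat(np.argwhere(l==i)[:,::-1]+0.)[0]
g=np.array([float(v) for v in sys.argv[2:5]]);cs=[a,b,w];F=[blob(c,g) for c in cs]
def e(q):
    z=np.array([q[3],q[4],1]);z/=np.linalg.norm(z);x=np.cross([0,1,0],z);x/=np.linalg.norm(x)
    T=np.c_[x,np.cross(z,x),z];r=[]
    for c,f,k in zip(cs,F,(1,1,.3)):
        h,_=feat([proj(c,v) for v in cyl(55,-18,18)@T.T+q[:3]]);d=h-f
        d[2:]/=2*np.sqrt(max(f[2],f[3]));r+=list(k*d)
    return r
s=least_squares(e,[*g,-.4,0],x_scale=[10,10,10,.1,.1],diff_step=1e-3,loss='soft_l1')
print('ring',s.x.round(3),'res',np.round(e(s.x),1))
T=pegR(.051);z=np.array([s.x[3],s.x[4],1]);z/=np.linalg.norm(z)
print('peg frame',(T.T@(s.x[:3]-[700,16,118])).round(1),'axis in peg',(T.T@z).round(3),'deg',np.degrees(np.arccos(T[:,2]@z)).round(1))
E
python3 look.py e 628 -88 190
```

```text
[630.33525297 -41.56913057 179.77942076] [ 8.67549256e-02 -3.13829598e+00 -1.56451719e-04] [-0.0355866  -0.37390053 -2.03870908] 0.194258827576072
ring [ 6.35916e+02 -8.76190e+01  1.90220e+02  2.52000e-01  4.00000e-03] res [ 0.  -0.3  0.2  2.3 -0.   0.1  0.6  0.8 -0.3  0.7  0.1  0.2  0.   0.1
  0.2]
peg frame [ -23.9 -100.2   97.2] axis in peg [ 0.697 -0.009  0.717] deg 44.2
```

View pics/e.png

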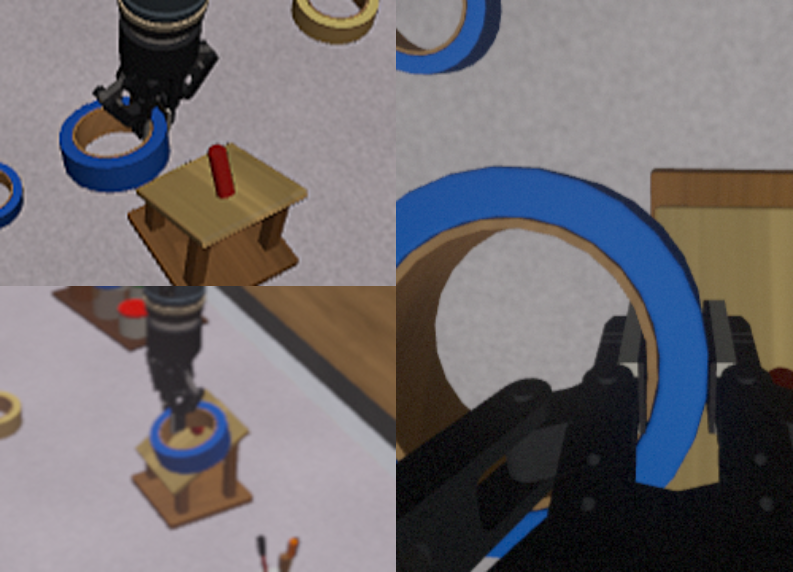

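The roll visibly tilted the right way. It is more edge-on in the scene view, and open in the side and wrist views. My fit is unreliable because the wrist blob is clipped, so I'll refit on the two fixed views.

```bash
sed -i "s/(105,120,60)/(105,110,20)/" h.py; sed -i "s/zip(cs,F,(1,1,.3))/zip(cs[:2],F,(1,1))/; s/^s=least_squares.*/for t0 in (-.7,.3):\n  s=least_squares(e,[*g,t0,0],x_scale=[10,10,10,.1,.1],diff_step=1e-3,loss='soft_l1');print(s.cost,s.x.round(2))\n  if t0<0: s0=s\ns=s0/" look.py; python3 look.py e2 628 -88 190
python3 - <<'E'
import cv2,numpy as np
from h import *
# predicted feature comparison for hypotheses of tilt
E
```

```text
[630.47992762 -41.58207749 180.3043437 ] [ 8.67627600e-02 -3.13897768e+00 -4.76847814e-05] [ 0.85789717 -0.0783007  -2.01739701] 0.19659809451451038
0.5799649622734557 [ 6.3549e+02 -8.7730e+01  1.9055e+02 -3.3000e-01  1.4000e-01]
0.5799636741151348 [ 6.3549e+02 -8.7730e+01  1.9055e+02 -3.3000e-01  1.4000e-01]
ring [ 6.35493e+02 -8.77280e+01  1.90553e+02 -3.26000e-01  1.36000e-01] res [ 0.2 -0.3  0.4  0.1  0.2  0.4  0.4  0.6  0.3 -0.5]
peg frame [ -24.1 -100.3   97.7] axis in peg [0.212 0.144 0.967] deg 14.8
```

```bash
cat > rfit.py <<'E'
import sys
from h import *
g=np.array([float(v) for v in sys.argv[1:4]]); names=['scene','side','wrist'];cs=[shot(n) for n in names]
K=4; D=[]
for c in cs:
    k=cv2.cvtColor(c['image'],cv2.COLOR_RGB2HSV); m=mask(c,'blue')
    grip=((k[...,2]<75)&(k[...,1]<110))
    grip=cv2.dilate(grip.astype(np.uint8),np.ones((3,3)))>0
    n,l,s,ce=cv2.connectedComponentsWithStats(m);u=proj(c,g)
    roi=np.zeros(m.shape,np.uint8); d=np.linalg.norm(c['origin']-g); f=210/np.tan(np.radians(c['fovy'])/2)
    cv2.circle(roi,tuple(int(v) for v in u),int(85*f/d),1,-1)
    D.append((c,(m>0).astype(float),(roi>0)&~grip))
def frame(q):
    z=np.array([q[3],q[4],1]);z/=np.linalg.norm(z);x=np.cross([0,1,0],z);x/=np.linalg.norm(x);return np.c_[x,np.cross(z,x),z]
t=np.linspace(0,2*np.pi,60);bore=np.c_[40*np.cos(t),40*np.sin(t),18+0*t]
def draw(c,q):
    T=frame(q);P=lambda X:(np.array([proj(c,v) for v in X@T.T+q[:3]])*16*K+8*(K-1)).astype(np.int32)
    im=np.zeros((420*K,560*K),np.uint8)
    cv2.fillPoly(im,[cv2.convexHull(P(cyl(55,-18,18)))],255,shift=4)
    cv2.fillPoly(im,[P(bore)],0,shift=4)
    return cv2.resize(im,(560,420),interpolation=cv2.INTER_AREA)/255.
wt=(1,1,.12)
def J(q): return sum(w*np.abs(draw(c,q)-m)[r].sum() for w,(c,m,r) in zip(wt,D))
best=None
for a in (-.3,-.55):
    q0=np.array([*g,a,0]);S=np.vstack([q0]+[q0+d for d in np.diag([8,8,8,.2,.15])])
    r=minimize(J,q0,method='Nelder-Mead',options=dict(initial_simplex=S,maxiter=350,xatol=.01,fatol=.1))
    print(r.fun.round(1),r.x.round(3),[np.abs(draw(c,r.x)-m)[v].sum().round(0) for c,m,v in D])
    if best is None or r.fun<best.fun: best=r
q=best.x;T=pegR(.051);z=frame(q)[:,2]
print('peg frame',(T.T@(q[:3]-[700,16,118])).round(1),'axis',(T.T@z).round(3),'deg',np.degrees(np.arccos(T[:,2]@z)).round(1))
o=env.observe();print('TCP',o['position'],'centre-TCP',(q[:3]-o['position']).round(1),o['time'])
E
python3 rfit.py 633 -88 190
```

```text
376.7 [ 6.34801e+02 -8.65760e+01  1.89618e+02 -3.25000e-01 -4.30000e-02] [np.float64(110.0), np.float64(163.0), np.float64(869.0)]
377.0 [ 6.34852e+02 -8.65880e+01  1.89583e+02 -3.24000e-01 -4.20000e-02] [np.float64(111.0), np.float64(163.0), np.float64(861.0)]
peg frame [-25.1 -99.1  97.2] axis [ 0.207 -0.025  0.978] deg 12.0
TCP [630.5422302  -41.61020902 180.90223009] centre-TCP [  4.3 -45.    8.7] 9.7333
```

The fit shows the roll 12° off square. That is inside the 17° window, and pressing on the board will improve it further. I'm moving it in line with the peg, above the tip.

>>> servo_tool --pt "0 0 -0.0195 0 -1" --pt "-0.0045 0.025 0 0 -1" --pt "-0.0045 0.025 0 0 -1" --pt "-0.0045 0.025 0 0 -1" --pt "-0.004 0.024 0 0 -1" --pt "0 0 0 0 -1" --pt "0 0 0 0 -1" --pt "0 0 0 0 -1"

```text
time: 10.4
position: [642.5, 58.0, 200.6]
eef_rot: [0.087, -3.14, 0.001]
force: [-0.3, -0.9, -1.6]
opening: 0.197
finger_force: 45.7
```

```bash
python3 rfit.py 648 13 209
```

```text
345.2 [ 6.46644e+02  1.24340e+01  2.09663e+02 -3.12000e-01 -3.70000e-02] [np.float64(104.0), np.float64(151.0), np.float64(752.0)]
344.0 [ 6.46699e+02  1.23580e+01  2.09431e+02 -3.09000e-01 -3.80000e-02] [np.float64(105.0), np.float64(148.0), np.float64(754.0)]
peg frame [ -0.5  -0.9 105.9] axis [ 0.22  -0.021  0.975] deg 12.8
TCP [642.48665619  57.18547272 200.83940795] centre-TCP [  4.2 -44.8   8.6] 10.55
```

>>> servo_tool --pt "-0.0052 0 0.009 0 -1" --pt "-0.0052 0 0.009 0 -1" --pt "-0.0052 0 0.009 0 -1" --pt "-0.0052 0 0.009 0 -1" --pt "-0.0052 0 0.009 0 -1" --pt "0 0 0 0 -1" --pt "0 0 0 0 -1" --pt "0 0 0 0 -1"

```text
time: 11.22
position: [668.5, 59.6, 155.8]
eef_rot: [0.087, -3.14, 0.0]
force: [-0.6, 0.7, -1.9]
opening: 0.198
finger_force: 45.8
```

```bash
python3 rfit.py 674 14 164; python3 look.py f 674 14 164 | head -1
```

```text
354.9 [ 6.73165e+02  1.46190e+01  1.64672e+02 -3.15000e-01 -3.20000e-02] [np.float64(105.0), np.float64(154.0), np.float64(795.0)]
352.1 [ 6.73157e+02  1.45480e+01  1.64356e+02 -3.11000e-01 -2.40000e-02] [np.float64(103.0), np.float64(155.0), np.float64(784.0)]
peg frame [-0.1 -0.1 53.6] axis [ 0.219 -0.008  0.976] deg 12.7
TCP [668.64558715  59.68665836 156.51362626] centre-TCP [  4.5 -45.1   7.8] 11.3667
[668.55897892  59.60415592 156.33291042] [-8.67124665e-02  3.13969810e+00 -1.81866309e-04] [-0.24519246  0.70077112 -1.73693626] 0.19664967918984896
```

View pics/f.png

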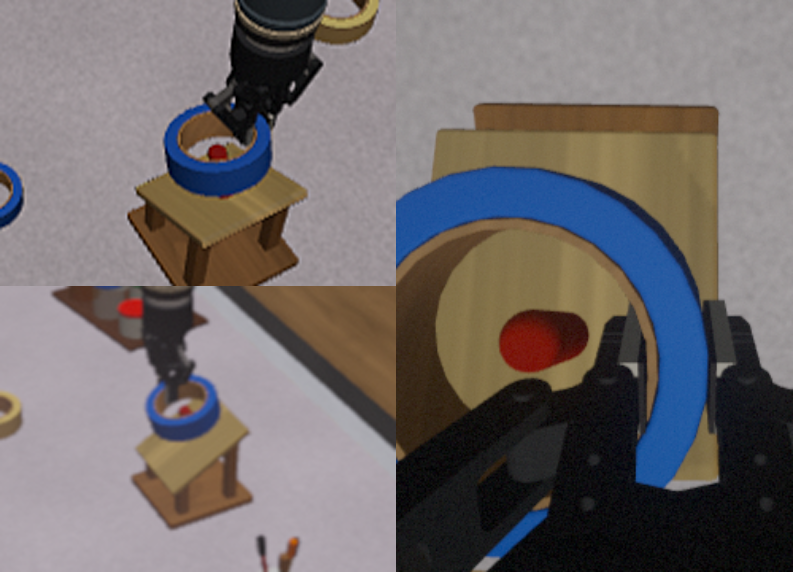

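The peg is in the bore with the roll 53 mm out and centred. Now I slide it on to the board.

>>> servo_tool --pt "-0.004 0 0.007 0 -1" --pt "-0.004 0 0.007 0 -1" --pt "-0.003 0 0.005 0 -1" --pt "-0.0015 0 0.003 0 -1" --pt "-0.0015 0 0.003 0 -1" --pt "-0.001 0 0.002 0 -1" --pt "0 0 0 0 -1"

```text
time: 12.1
position: [681.6, 61.3, 129.6]
eef_rot: [0.088, -3.138, -0.002]
force: [-14.6, 4.3, 15.1]
opening: 0.196
finger_force: 58.3
```

```bash
python3 rfit.py 688 14 140
```

```text
348.2 [ 6.85167e+02  1.59710e+01  1.38852e+02 -3.47000e-01  3.00000e-03] [np.float64(98.0), np.float64(141.0), np.float64(908.0)]
345.1 [ 6.85093e+02  1.60230e+01  1.39702e+02 -3.58000e-01 -3.00000e-02] [np.float64(93.0), np.float64(143.0), np.float64(910.0)]
peg frame [-2.   0.8 26.2] axis [ 0.178 -0.011  0.984] deg 10.2
TCP [681.56925363  61.2852235  129.86626998] centre-TCP [  3.5 -45.3   9.8] 12.25
```

>>> servo_tool --pt "0 0 0 0 -1" --pt "0 0 0.002 0 -1" --pt "0 0 0.002 0 -1" --pt "0 0 0.002 0 -1" --pt "0 0 0 0 -1" --grip_force 20

```text
time: 12.67
position: [682.0, 61.8, 126.0]
eef_rot: [-0.088, 3.14, 0.003]
force: [-19.0, 7.2, 26.7]
opening: 0.199
finger_force: 72.7
```

```bash
python3 rfit.py 688 14 136
```

```text
355.5 [ 6.85006e+02  1.64800e+01  1.36779e+02 -4.11000e-01 -5.00000e-03] [np.float64(90.0), np.float64(144.0), np.float64(1010.0)]
353.8 [ 6.85295e+02  1.65020e+01  1.37116e+02 -4.15000e-01 -1.70000e-02] [np.float64(90.0), np.float64(144.0), np.float64(998.0)]
peg frame [-3.1  1.3 23.9] axis [0.13  0.004 0.992] deg 7.4
TCP [681.9602558   61.79808638 126.13792378] centre-TCP [  3.3 -45.3  11. ] 12.8167
```

It is now 7° off and improving. I draw it back out along the peg for a clear, square pass of the outer section, then slide it on again.

>>> servo_tool --pt "0.004 0 -0.009 0 -1" --pt "0.005 0 -0.0095 0 -1" --pt "0.005 0 -0.0095 0 -1" --pt "0 0 0 0 -1" --pt "0 0 0 0 -1" --pt "0 0 0 0 -1" --grip_force 40

```text
time: 13.32
position: [669.5, 59.5, 150.3]
eef_rot: [0.086, -3.14, 0.0]
force: [-0.1, 0.2, -1.6]
opening: 0.199
finger_force: 46.2
```

```bash
python3 rfit.py 674 14 162
```

```text
352.6 [ 6.73888e+02  1.43880e+01  1.58155e+02 -3.11000e-01 -2.20000e-02] [np.float64(101.0), np.float64(153.0), np.float64(821.0)]
351.9 [ 6.73549e+02  1.47390e+01  1.59132e+02 -3.22000e-01 -5.10000e-02] [np.float64(99.0), np.float64(152.0), np.float64(842.0)]
peg frame [-2.4  0.1 48.9] axis [ 0.209 -0.033  0.977] deg 12.2
TCP [669.36871278  59.57664982 149.98032779] centre-TCP [  4.2 -44.8   9.2] 13.4667
```

>>> servo_tool --pt "0.0065 0 0.0037 0 -1" --pt "0.0065 0 0.0037 0 -1" --pt "-0.0045 0 0.008 0 -1" --pt "-0.0045 0 0.008 0 -1" --pt "-0.003 0 0.005 0 -1" --pt "-0.0015 0 0.0025 0 -1" --pt "-0.001 0 0.0025 0 -1" --pt "0 0 0.002 0 -1" --pt "0 0 0 0 -1"

```text
time: 14.22
position: [668.5, 61.3, 117.6]
eef_rot: [0.089, -3.137, -0.003]
force: [-25.6, 7.6, 29.3]
opening: 0.193
finger_force: 79.9
```

```bash
python3 rfit.py 674 15 130
```

```text
354.3 [ 6.71685e+02  1.59850e+01  1.28521e+02 -4.16000e-01 -1.00000e-03] [np.float64(90.0), np.float64(144.0), np.float64(1005.0)]
351.7 [ 6.71507e+02  1.61620e+01  1.29024e+02 -4.32000e-01 -1.20000e-02] [np.float64(89.0), np.float64(141.0), np.float64(1011.0)]
peg frame [-19.1   1.6  23.8] axis [0.116 0.01  0.993] deg 6.7
TCP [668.47650354  61.31032786 117.76460657] centre-TCP [  3.  -45.1  11.3] 14.3667
```

The roll is near flat: 6.7° off under load, x −19 mm. I ease off, then open the fingers only slightly so the inner one stays clear of the peg.

>>> servo_tool --pt "0.0008 0 -0.0015 0 -1" --pt "0.0005 0 -0.001 0 -0.5" --pt "0 0 0 0 -0.4" --pt "0 0 0 0 -0.32" --pt "0 0 0 0 -0.32" --pt "0 0 0 0 -0.32" --pt "0 0 0 0 -0.32" --grip_force 20

```text
time: 14.95
position: [669.7, 64.2, 120.0]
eef_rot: [-0.092, 3.139, 0.01]
force: [-11.5, 21.4, 19.9]
opening: 0.338
finger_force: 15.3
```

```bash
python3 rfit.py 674 15 128; python3 look.py g 674 14 130 | head -1
```

```text
351.8 [ 6.72514e+02  1.92030e+01  1.20786e+02 -6.26000e-01 -4.30000e-02] [np.float64(77.0), np.float64(151.0), np.float64(1032.0)]
360.0 [ 6.72669e+02  1.90510e+01  1.21333e+02 -6.06000e-01 -5.00000e-02] [np.float64(77.0), np.float64(149.0), np.float64(1117.0)]
peg frame [-22.2   4.6  16.1] axis [-0.037 -0.01   0.999] deg 2.2
TCP [669.63674946  64.18699193 119.95887851] centre-TCP [  2.9 -45.    0.8] 15.1
[669.60299449  64.18558415 119.91494511] [-0.09181615  3.13931869  0.01000458] [-12.54190774  21.19679736  20.59983299] 0.3401031391567462
```

View pics/g.png

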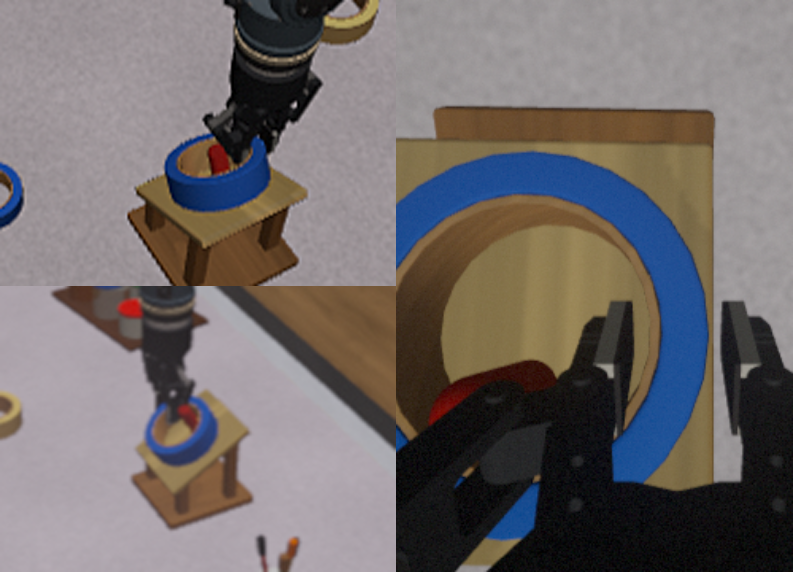

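The roll is now flat on the board, about 2° off, with the peg in its bore. The inner knuckle leans on the peg at about 20 N, so I close slightly and withdraw along the peg's axis.

>>> servo_tool --pt "0.0005 0 -0.001 0 -0.42" --pt "0.001 0 -0.0015 0 -0.42" --pt "0.0015 0 -0.0025 0 -0.42" --pt "0 0 0 0 -0.42"

```text
time: 15.58
position: [667.5, 60.0, 123.0]
eef_rot: [-0.087, 3.139, -0.0]
force: [-0.1, 2.4, 3.7]
opening: 0.291
finger_force: 1.6
```

>>> servo_tool --pt "0 0.0025 0 0 -0.42" --pt "0 0.0025 0 0 -0.42" --pt "0 0 0 0 -0.42"

```text
time: 15.83
position: [666.4, 64.5, 122.3]
eef_rot: [0.086, -3.14, 0.001]
force: [0.4, -1.4, 0.7]
opening: 0.292
finger_force: 0.5
```

```bash
python3 rfit.py 674 17 122
```

```text
350.4 [ 6.68666e+02  2.19390e+01  1.18702e+02 -6.21000e-01 -4.40000e-02] [np.float64(79.0), np.float64(151.0), np.float64(1003.0)]
351.0 [ 6.68518e+02  2.19050e+01  1.18704e+02 -6.27000e-01 -5.20000e-02] [np.float64(76.0), np.float64(151.0), np.float64(1033.0)]
peg frame [-26.5   7.5  16.1] axis [-0.033 -0.01   0.999] deg 2.0
TCP [666.36894481  64.4203707  122.5410236 ] centre-TCP [  2.3 -42.5  -3.8] 15.9833
```

Free, with the roll hanging on the peg (x −26, y 7, z 16). I withdraw along the peg's axis, then go up.

>>> servo_tool --pt "0.002 0.0015 -0.0035 0 -0.42" --pt "0.004 0 -0.007 0 -0.42" --pt "0.006 0 -0.0104 0 -0.42" --pt "0.006 0 -0.0104 0 -0.42" --pt "0.006 0 -0.0104 0 -0.42" --pt "0.006 0 -0.0104 0 -0.42"

```text
time: 16.48
position: [635.9, 64.3, 176.9]
eef_rot: [-0.087, 3.139, -0.0]
force: [0.0, -0.0, -0.6]
opening: 0.29
finger_force: 0.0
```

>>> servo_tool --pt "0.01 0 -0.0173 0 -0.42" --pt "0.01 0 -0.03 0 -0.42" --pt "0.01 0 -0.03 0 -0.42" --pt "0.01 0 -0.03 0 -0.42" --pt "0 0 0 0 -0.42" --pt "0 0 0 0 -0.42"

```text
time: 16.98
position: [596.7, 62.2, 285.6]
eef_rot: [-0.087, 3.135, 0.001]
force: [-0.0, 0.1, -0.8]
opening: 0.287
finger_force: 0.0
```

```bash
python3 rfit.py 670 20 120; python3 look.py h 670 20 120 | head -1
```

```text
322.4 [ 6.68635e+02  2.13090e+01  1.17827e+02 -5.93000e-01  3.40000e-02] [np.float64(107.0), np.float64(174.0), np.float64(350.0)]
323.5 [ 6.68894e+02  2.14960e+01  1.18112e+02 -5.99000e-01 -9.00000e-03] [np.float64(109.0), np.float64(174.0), np.float64(341.0)]
peg frame [-27.    6.9  15.4] axis [-0.01   0.056  0.998] deg 3.2
TCP [596.06626221  62.10280735 281.75225809] centre-TCP [  72.6  -40.8 -163.9] 17.1333
[596.16844622  62.11237745 281.16727205] [ 8.66162258e-02 -3.13840067e+00  3.77424253e-04] [ 0.08154026  0.36914186 -0.75259372] 0.28933306133405506
```

View pics/h.png

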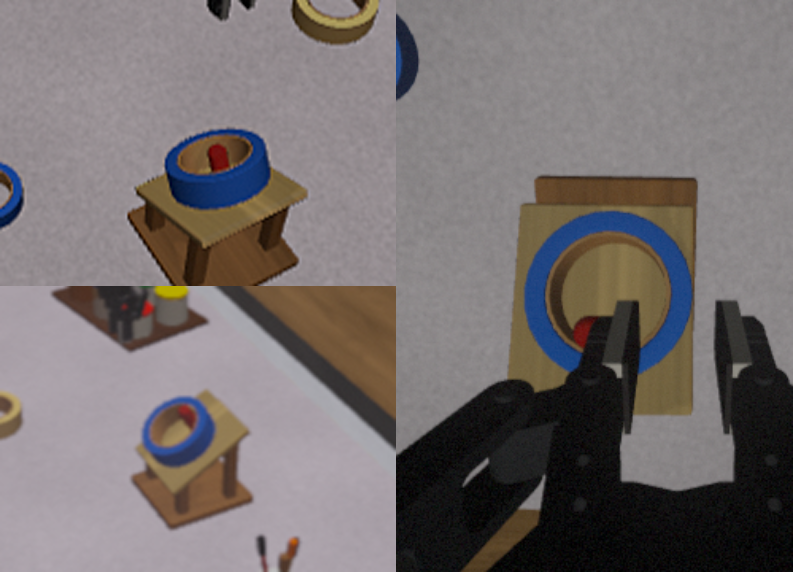

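The roll hangs flat on the board with the peg in its bore, and the gripper is clear. Handing in.

```bash
python3 -c "
from rig import env
print(env.sign_off())"
```

```text
the job is handed in; nothing more can be done
None
```

The blue roll is hanging on the red peg, flat against the board to within about 3° by my camera fit, and released. The job was handed in about 17 s into the 45 s limit, and no verdict came back. On the way on, the roll measured about 12–13° off square against the 17° limit. The gripper kept well clear of the tan roll and the pot, though I did not re-measure where they stand.

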